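# Sound a dowel hole and fit the dowel that suits it

## Task

The dowel hole in the bench leg was bored by hand and its depth is not known: rest the depth rod from the tool rack gently on its bottom to sound it, and hang the rod back in its place. Then take from the block one dowel that will stand between 20 and 40 mm proud of the leg once its foot is on the bottom of the hole, and press it fully home without forcing it. Leave the other two dowels, the chisel, the plane and the glue where they are.

Things in the scene. Friction and masses are not known exactly. Their poses are not given: they have to be found in the camera images.
- leg: Square beech bench leg lying on the bench, 450 mm long (its x axis, pointing away from the robot), 90 mm wide (y), 80 mm high, pinned at its far end by a black steel holdfast, so it does not move. Origin: centre of its underside. The dowel hole is in its upper face, on the middle line, 110 mm from the origin towards the robot.
- bore (a point): Centre of the mouth of the dowel hole, level with the leg's upper face; z points up. Vertical blind hole 21 mm wide, 2 mm chamfer, flat hard bottom 20 to 60 mm down, different every time. From 7 mm down the wood squeezes a dowel: it does not fall in, but slides down under a steady push of 3 to 15 N. Push with less than 25 N on the rod, 35 N on the dowel.
- rod: Depth rod standing in the tool rack: a straight round wooden handle 24 mm thick with a flat top, on a brass collar 25 mm wide and 6 mm high, and below it a steel rod 8 mm thick and 75 mm long. Origin: on the axis at the underside of the collar; z points up along the handle, whose top is 85 mm above the origin. About 0.11 kg.
- rod_tip (a point): Lower end of the depth rod, on its axis, 75 mm below the collar's underside.
- rod_grip (a point): Point on the axis of the rod's handle, 55 mm above the collar's underside and 30 mm below the top: a good place to hold it.
- rod_rest (a point): The rod's place in the tool rack: centre of the 14 mm round hole in the rack's board, on the board's upper face (90 mm above the bench; the board is 18 mm thick and open below). The rod hangs in it by its collar, with the origin of the rod at this point.
- rack: Dark wooden bench-top tool rack, 170 mm long (x), 70 mm wide (y), 90 mm high: a bored board on two cheeks. Origin: centre of its underside. The depth rod hangs 45 mm from the middle towards the robot, the chisel 45 mm from the middle away from it. It does not move. Rack and dowel block change sides from start to start.
- stand: Dark wooden block 190 mm long (x), 70 mm wide (y), 40 mm high, with three holes 23 mm wide and 28 mm deep in a row along x, 60 mm apart, in which the three dowels stand loosely in any order. Origin: centre of its underside. It does not move.
- chisel: Chisel hanging in the tool rack beside the rod: bulging wooden handle up to 30 mm thick, top 85 mm above the board. To be left alone. Origin: on its axis at the underside of its ferrule.
- glue: White glue bottle, 52 mm thick, 110 mm tall, standing on the bench beside the leg. To be left alone. Origin: centre of its underside.
- plane: Small steel hand plane, 110 x 45 mm, 56 mm high, standing on the bench beside the leg. To be left alone. Origin: centre of its sole.
- dowel55: Loose round beech dowel, 20 mm thick, 55 mm long, foot chamfered 3 mm (16 mm wide at the end), standing in a hole of the block with its foot 12 mm above the bench. Origin: centre of its foot; z along it to the top.
- dowel55_top (a point): Centre of the top face of the 55 mm dowel.
- dowel70: Loose round beech dowel, 20 mm thick, 70 mm long, foot chamfered 3 mm (16 mm wide at the end), standing in a hole of the block with its foot 12 mm above the bench. Origin: centre of its foot; z along it to the top.
- dowel70_top (a point): Centre of the top face of the 70 mm dowel.
- dowel85: Loose round beech dowel, 20 mm thick, 85 mm long, foot chamfered 3 mm (16 mm wide at the end), standing in a hole of the block with its foot 12 mm above the bench. Origin: centre of its foot; z along it to the top.
- dowel85_top (a point): Centre of the top face of the 85 mm dowel.
Things that resemble listed ones, but are neither listed nor needed, are in the scene too. What is shaped like the rod but pink or turquoise is not meant.

How it is judged:
By the outcome, as a careful person would: the job done as asked, in the order asked, and still so for the second after the job is handed in, with the robot touching nothing.
It also fails if it takes over 72 s, if anything falls off the work surface, if the arm or the gripper's body presses on something with over 40 N, if the wrist force passes 120 N, or if a joint passes its speed limit or range.

## Robot

A 7-joint arm with a two-finger parallel gripper is mounted at the origin on the work surface. World frame = base frame: x ahead of the robot, y to its left, z up, the work surface at z = 0. Lengths are in mm, angles in rad, forces in N, time in s.
With the tool pointing down it reaches from about 400 to 875 mm from the base axis. Payload 4.4 kg.
Tool frame: the origin (TCP) lies on the centre line of the jaws, within the pads' length; the fingertips stand 19 mm ahead of it and the grasp point (between the pads) is the TCP; z points along the fingers, y is the line along which they close (so a half turn about z gives the same grasp; the last joint's range is limited). The gripper opens to 85 mm and grips with 20 to 120 N. Pads are 22 mm wide; open, the fingers measure 114 mm over their backs; the gripper's body (76 mm by 85 mm) begins 54 mm behind the grasp point. The pads swing forward as they close: fully open they stand 13 mm farther back than shut.
Start: joints at [1.189, 0.628, 0.038, 1.517, -0.027, 0.996, -0.02], TCP at [201.902, -617.862, 250.313] pointing down, gripper open.
Joint ranges: [-3.06, 3.06], [-0.37, 2.12], [-1.25, 1.32], [0.18, 2.47], [-1.1, 4.24], [0.23, 1.98], [-2.94, 2.94]. Speed limits (rad/s): [2.57, 2.57, 3.14, 3.14, 3.14, 3.14, 3.14].

## Interface

Orientations are given as [roll, pitch, yaw] about the fixed x, y, z axes, in that order (R = Rz(yaw) Ry(pitch) Rx(roll)).
In Python, from cell import ctrl, viewer, silhouettes gives the robot as it stands.
- The arm moves only by the shell command python3 -m creep 'ROWS'. ROWS is JSON, a list of rows, each an object with "jaw": the gripper command: -1 is shut, 1 is fully open, values between are in proportion; "xyz": the shift along the tool's x, y, z in mm, a list of three; "angular": the turn, a rotation vector about the tool's x, y, z in rad, a list of three. In form: [{"jaw": jaw, "xyz": [tx, ty, tz], "angular": [rx, ry, rz]}, ...]. A call has 1 to 12 rows; each row is the pose to reach, as a shift and turn from the pose commanded when the call began, along the tool's axes at that moment; what a row does not reach only later rows make up. A row lasts 1/8 s, in which the tool goes at most 62.5 mm and 10.7 degrees, less where a joint would pass 70% of its speed; a pose out of reach is approached as far as the arm can. A call with a gripper value outside its range is refused whole. The fingers move at their own pace and stop on an object; the grip force is fixed at half the most. Time passes only in rows, so rows that repeat a pose let the fingers close. It gives the time, the measured TCP pose, the force, the opening and the grip force at its end, in the units of the state.
- ctrl.read_state(): the state, without advancing time (a new reading comes with each control period).
- viewer.get_image(name): name is "side" or "top" or "wrist"; returns (picture, depth): 400x640x3 uint8, red, green, blue; 400x640 float32, mm along the optical axis (not along the pixel's ray), 0 where there is no reading.
- viewer.camera_model(name): a dict with "fx", "fy", "cx", "cy" (pixels), "dist" ([k1, k2, p1, p2, k3] as OpenCV has them; the pictures are not rectified), "T" (4x4, takes a point from camera to world coordinates). Camera axes: x right, y down, z forward; pixel columns grow to the right and rows downward; lengths in mm; the calibration is good to about 2 mm. A picture is of the moment at which its call begins: read the wrist's pose just before it. camera_model takes no time and is no camera call; for the wrist camera it gives the pose at the moment of the call.
- ctrl.finish_job(): hands the job in; it is judged then, once.
Trained networks look in the newest picture that a camera, given by its name, has taken for a name from the list of things; names that differ only in an ending like _2 or _b are one class to them, and where a whole thing is asked for, a point or a joint stands for the part that bears it (a point fixed in the world has none). Each returns a list of dicts, best first, with "score" (0 to 1); they miss things now and then, are a little off and sometimes report something else, mostly with a low value. They report only what shows in the picture. A call takes as long as a camera call. They do not tell look-alikes from the thing itself.
- silhouettes(camera, target): "pixels" (400x640 bool, what is visible of it) and "xy" ([column, row] in pixels, amid what is visible of it).
The state is a dict: "clock": time; "qpos": joint angles; "qd": joint speeds; "tau": joint torques, N m; "eef_pos": TCP position; "tool_rot": TCP orientation; "force": force on the tool from outside, world axes, zero at the start; "torque": the same for the moment, N m; "width": finger opening in mm; "gripper_force": force on a finger pad.
Only numpy, scipy, OpenCV 4.12 (cv2) and the standard library are available. Lean on these libraries where they do the work, as an engineer would, in place of code of your own. Each camera call takes 0.05 s, during which the arm holds its last target. There are 200 camera calls.

## Working session

There is one attempt and no reset: what is moved stays moved. The work goes in short steps, Python scripts to look and compute and a shell command to move; the robot and the scene stay as the last step left them, time stands still between calls to the robot, and variables do not carry over. Pictures are saved under pics/ and viewed, at most 10 in all, crops included, and the job is handed in when it is done.

```bash
ls; mkdir -p pics; cat > h.py <<'E'
import numpy as np, cv2
from cell import ctrl, viewer, silhouettes
def cloud(cam,depth,mask):
    m=viewer.camera_model(cam); v,u=np.nonzero(mask&(depth>0))
    K=np.array([[m['fx'],0,m['cx']],[0,m['fy'],m['cy']],[0,0,1.]])
    n=cv2.undistortPoints(np.stack([u,v],1).astype(float).reshape(-1,1,2),K,np.array(m['dist'],float)).reshape(-1,2)
    d=depth[v,u]; P=np.c_[n*d[:,None],d,np.ones(len(d))]
    return (P@np.array(m['T']).T)[:,:3],u,v
E
python3 - <<'E'
from h import *
s=ctrl.read_state(); print({k:np.round(s[k],3) for k in('clock','eef_pos','tool_rot','width','force')})
for c in('top','side'):
    im,d=viewer.get_image(c); cv2.imwrite(f'pics/{c}0.png',im[:,:,::-1])
    print(c,np.round(viewer.camera_model(c)['T'],2).tolist())
    for t in('leg','rod','rack','stand','chisel','glue','plane','dowel55','dowel70','dowel85'):
        for r in silhouettes(c,t)[:3]:
            P,u,v=cloud(c,d,r['pixels'])
            if len(P): 
                zt=np.percentile(P[:,2],95);Q=P[P[:,2]>zt-6]
                print(t,round(r['score'],2),np.round(r['xy']),'med',np.round(np.median(P,0)),'ztop',round(zt,1),'topmid',np.round((np.percentile(Q,3,0)+np.percentile(Q,97,0))/2,1),'ext',np.round(np.percentile(Q,97,0)-np.percentile(Q,3,0)))
E
```

```text
pics
{'clock': np.float64(0.0), 'eef_pos': array([ 201.72 , -617.328,  249.436]), 'tool_rot': array([-3.14 ,  0.   ,  0.316]), 'width': np.float64(85.164), 'force': array([-0.966,  0.033,  0.509])}
top [[0.02, -0.99, 0.17, 315.0], [-1.0, -0.02, -0.02, 37.61], [0.02, -0.17, -0.99, 1252.68], [0.0, 0.0, 0.0, 1.0]]
leg 0.86 [334. 158.] med [629. -23.  80.] ztop 89.3 topmid [ 6.307e+02 -4.000e-01  1.199e+02] ext [392. 147.  73.]
rod 0.67 [201. 267.] med [350. 276. 156.] ztop 162.1 topmid [351.1 282.5 159.8] ext [15. 18.  6.]
rod 0.66 [193. 223.] med [444. 299. 164.] ztop 177.5 topmid [445.9 304.2 175.2] ext [18. 18.  6.]
rod 0.65 [151. 239.] med [407. 395. 139.] ztop 161.7 topmid [408.8 400.4 159.7] ext [20. 21.  7.]
rack 0.71 [200. 210.] med [486. 301.  90.] ztop 93.5 topmid [491.5 308.8  91.1] ext [160.  70.   7.]
stand 0.88 [444. 203.] med [ 524. -311.   39.] ztop 43.9 topmid [ 530.2 -320.    41.4] ext [180.  68.   7.]
stand 0.68 [247. 143.] med [659. 187.  74.] ztop 111.2 topmid [669.3 191.3 110.4] ext [22. 20.  9.]
stand 0.2 [332. 158.] med [630. -23.  80.] ztop 89.3 topmid [ 6.319e+
[... 1955 characters left out ...]
ztop 109.8 topmid [607.9 247.6 139.7] ext [141. 127.  70.]
dowel55 0.57 [355. 139.] med [ 587. -314.   74.] ztop 95.3 topmid [ 587.7 -315.9   93.6] ext [15. 13.  8.]
dowel55 0.42 [390. 155.] med [ 468. -310.   61.] ztop 81.2 topmid [ 469.4 -312.1   78.9] ext [12. 10.  7.]
dowel70 0.57 [355. 139.] med [ 587. -314.   74.] ztop 95.3 topmid [ 587.7 -315.9   93.6] ext [15. 13.  8.]
dowel70 0.42 [390. 155.] med [ 468. -310.   61.] ztop 81.2 topmid [ 469.4 -312.1   78.9] ext [12. 10.  7.]
dowel85 0.57 [355. 139.] med [ 587. -314.   74.] ztop 95.3 topmid [ 587.7 -315.9   93.6] ext [15. 13.  8.]
dowel85 0.42 [390. 155.] med [ 468. -310.   61.] ztop 81.2 topmid [ 469.4 -312.1   78.9] ext [12. 10.  7.]
```

View pics/top0.png

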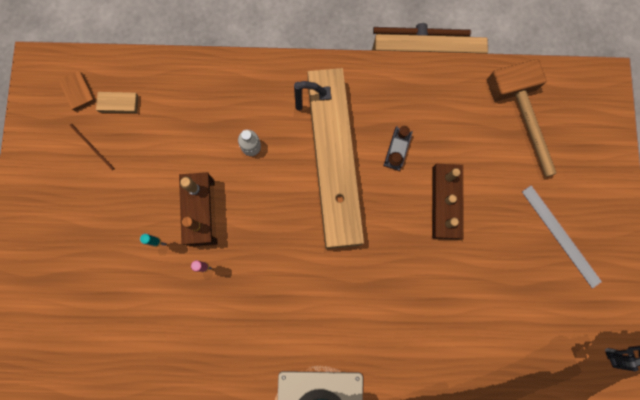

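View pics/side0.png

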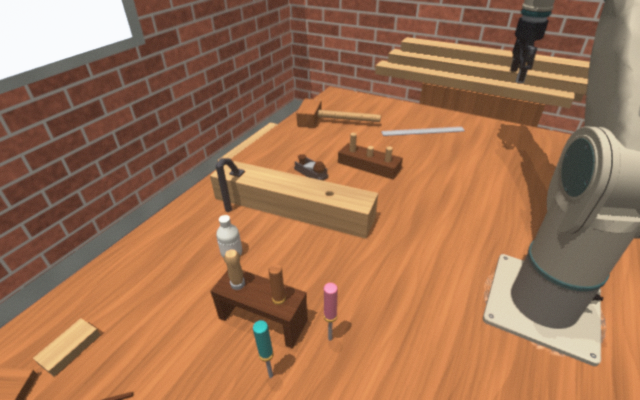

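The top view shows the rack at (200,210), with the true brown rod at (190,222) and the chisel at (187,183). The pink and turquoise look-alikes are at (198,266) and (150,240). The bore is at (340,198), and the dowels are at (456,173), (453,199) and (454,223). The side view agrees.

```bash
cat >> h.py <<'E'
from scipy.spatial.transform import Rotation as Ro
def delta(xyz,yaw,s=None):
    s=s or ctrl.read_state(); R=Ro.from_euler('xyz',s['tool_rot']); T=Ro.from_euler('xyz',[np.pi,0,yaw])
    print('at',np.round(s['eef_pos'],1),np.round(s['tool_rot'],3),'t',round(s['clock'],2),'| xyz',np.round(R.inv().apply(np.array(xyz)-s['eef_pos']),1).tolist(),'ang',np.round((R.inv()*T).as_rotvec(),3).tolist())
def pixray(cam,uv,z):
    m=viewer.camera_model(cam);K=np.array([[m['fx'],0,m['cx']],[0,m['fy'],m['cy']],[0,0,1.]])
    n=cv2.undistortPoints(np.array(uv,float).reshape(-1,1,2),K,np.array(m['dist'],float)).reshape(-1,2)
    T=np.array(m['T']);d=np.c_[n,np.ones(len(n))]@T[:3,:3].T
    return T[:3,3]+d*((z-T[2,3])/d[:,2])[:,None]
def circ(P):  # algebraic circle fit in xy
    A=np.c_[2*P[:,:2],np.ones(len(P))];c=np.linalg.lstsq(A,(P[:,:2]**2).sum(1),rcond=None)[0]
    return c[:2],np.sqrt(c[2]+c[0]**2+c[1]**2)
E
python3 - <<'E'
from h import *
print(pixray('top',[[340,198]],80)); delta([510,-20,300],0.1)
print(np.linalg.norm([510,20]))
E
```

```text
[[523.54878834 -40.01077109  80.        ]]
at [ 201.9 -617.9  250.3] [ 3.142 -0.     0.316] t 1.1 | xyz [478.5, -472.6, -49.7] ang [0.0, -0.0, 0.216]
510.3920062069938
```

```bash
python3 -m creep '[{"jaw":1,"xyz":[478,-473,-50],"angular":[0,0,0.216]},{"jaw":1,"xyz":[478,-473,-50],"angular":[0,0,0.216]},{"jaw":1,"xyz":[478,-473,-50],"angular":[0,0,0.216]},{"jaw":1,"xyz":[478,-473,-50],"angular":[0,0,0.216]},{"jaw":1,"xyz":[478,-473,-50],"angular":[0,0,0.216]},{"jaw":1,"xyz":[478,-473,-50],"angular":[0,0,0.216]},{"jaw":1,"xyz":[478,-473,-50],"angular":[0,0,0.216]},{"jaw":1,"xyz":[478,-473,-50],"angular":[0,0,0.216]},{"jaw":1,"xyz":[478,-473,-50],"angular":[0,0,0.216]},{"jaw":1,"xyz":[478,-473,-50],"angular":[0,0,0.216]},{"jaw":1,"xyz":[478,-473,-50],"angular":[0,0,0.216]},{"jaw":1,"xyz":[478,-473,-50],"angular":[0,0,0.216]}]'
python3 - <<'E'
from h import *
delta([510,-20,300],0.1)
im,d=viewer.get_image('wrist'); cv2.imwrite('pics/w1.png',im[:,:,::-1]); np.savez('w1.npz',im=im,d=d)
m=viewer.camera_model('wrist');print(np.round(m['T'],2).tolist(),m['fx'])
E
```

```text
clock: 2.6
eef_pos: [511.1, -15.0, 300.6]
tool_rot: [-3.14, -0.002, 0.108]
force: [-1.3, -0.9, -0.1]
width: 85.3
gripper_force: 0.0
at [511.1 -15.  300.6] [-3.14e+00 -2.00e-03  1.08e-01] t 2.6 | xyz [-1.6, 4.9, 0.6] ang [-0.002, -0.002, 0.008]
[[0.1, -0.95, -0.29, 583.75], [-0.99, -0.1, -0.03, -9.69], [0.0, 0.29, -0.96, 424.37], [0.0, 0.0, 0.0, 1.0]] 346.0842370982292
```

View pics/w1.png

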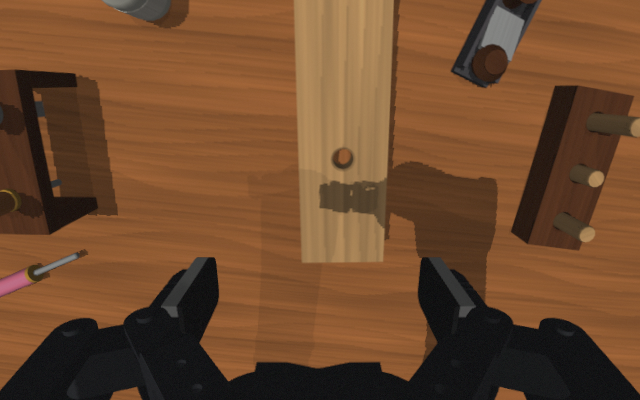

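The wrist view shows the bore mouth at (343,158) in the leg, the dowels on the right and the pink decoy at lower left.

```bash
python3 - <<'E'
from h import *
f=np.load('w1.npz');im,d=f['im'],f['d']
w=np.zeros(d.shape,bool);w[135:182,318:368]=1
P,u,v=cloud('wrist',d,w); z0=np.median(P[:,2]);print('legtop',z0)
low=P[:,2]<z0-4; print(low.sum(),u[low].min(),u[low].max(),v[low].min(),v[low].max(),'depth of hole',np.percentile(P[low,2],[5,50]))
g=cv2.cvtColor(im,cv2.COLOR_RGB2GRAY)
msk=np.zeros(d.shape,np.uint8);msk[v[low],u[low]]=255
for name,M in(('depth',msk),('hue',((g<110)&w).astype(np.uint8)*255)):
    c=max(cv2.findContours(M,0,1)[0],key=cv2.contourArea);(e,ax,an)=cv2.fitEllipse(c)
    print(name,e,ax,circ(pixray('wrist',c.reshape(-1,2),z0)))
# leg edges
full=np.ones(d.shape,bool);full[190:]=0
Q,u,v=cloud('wrist',d,full);Q=Q[(abs(Q[:,2]-z0)<5)&(abs(Q[:,1]+30)<90)]
for x in range(480,640,30):
    s=Q[abs(Q[:,0]-x)<4];print(x,np.round([s[:,1].min(),s[:,1].max()],1))
print(np.array(np.round(g[150:168,328:360]))[::3].tolist())
delta([420,300,310],0.1)
E
```

```text
legtop 80.03619102086711
298 332 351 149 167 depth of hole [52.44907774 53.96805741]
depth (341.689453125, 157.978515625) (18.099748611450195, 19.36597442626953) (array([522.16357606, -40.23594519]), np.float64(9.469578503341225))
hue (342.4642333984375, 158.5009765625) (21.803457260131836, 22.49170684814453) (array([521.69172723, -41.08739062]), np.float64(11.197404490935083))Traceback (most recent call last):
  File "<stdin>", line 15, in <module>
    return umr_minimum(a, axis, None, out, keepdims, initial, where)
ValueError: zero-size array to reduction operation minimum which has no identity
```

```bash
python3 - <<'E'
from h import *
delta([435,300,320],0.1)
E
```

```text
at [509.9 -18.  300.3] [-3.141 -0.     0.104] t 2.65 | xyz [-41.5, -324.1, -19.6] ang [-0.0, -0.0, 0.004]
```

```bash
python3 -m creep '[{"jaw":1,"xyz":[-41,-324,-20],"angular":[0,0,0]},{"jaw":1,"xyz":[-41,-324,-20],"angular":[0,0,0]},{"jaw":1,"xyz":[-41,-324,-20],"angular":[0,0,0]},{"jaw":1,"xyz":[-41,-324,-20],"angular":[0,0,0]},{"jaw":1,"xyz":[-41,-324,-20],"angular":[0,0,0]},{"jaw":1,"xyz":[-41,-324,-20],"angular":[0,0,0]},{"jaw":1,"xyz":[-41,-324,-20],"angular":[0,0,0]},{"jaw":1,"xyz":[-41,-324,-20],"angular":[0,0,0]}]'
python3 - <<'E'
from h import *
delta([435,300,320],0.1)
im,d=viewer.get_image('wrist'); cv2.imwrite('pics/w2.png',im[:,:,::-1]); np.savez('w2.npz',im=im,d=d)
for t in('rod','chisel','rack'):
  for r in silhouettes('wrist',t)[:4]:
    P,u,v=cloud('wrist',d,r['pixels']); zt=np.percentile(P[:,2],95);Q=P[abs(P[:,2]-zt)<3]
    print(t,round(r['score'],2),r['xy'],'ztop',round(zt,1),'min/max mid',np.round((Q.min(0)+Q.max(0))/2,1),np.round(np.ptp(Q,0),1),'med',np.round(np.median(Q,0),1))
    if t=='rack':
        B=Q[:,:2].astype(np.float32);print(cv2.minAreaRect(B))
E
```

```text
clock: 3.65
eef_pos: [437.4, 295.5, 320.1]
tool_rot: [3.14, 0.0, 0.096]
force: [0.6, 0.2, 1.3]
width: 85.3
gripper_force: 0.0
at [437.4 295.5 320.1] [3.14  0.    0.096] t 3.65 | xyz [-1.9, -4.7, 0.1] ang [0.002, 0.0, -0.004]
rod 0.86 [138.4, 146.9] ztop 25.1 min/max mid [426.9 529.5  24.6] [26.9 82.9  4.9] med [427.7 527.7  23.9]
rod 0.81 [304.8, 165.3] ztop 176.3 min/max mid [446.8 308.5 175.3] [21.6 21.3  4.1] med [447.1 308.3 175.2]
rod 0.72 [245.6, 249.1] ztop 25.1 min/max mid [292.8 389.9  24.5] [45.7 63.4  4.9] med [293.7 388.8  23.8]
chisel 0.67 [302.9, 54.0] ztop 176.6 min/max mid [535.8 317.4 175.6] [21.5 20.9  4.1] med [535.7 317.3 175.6]
rack 0.63 [307.7, 106.4] ztop 91.9 min/max mid [490.8 314.   91.7] [175.4  85.1   5.6] med [496.7 312.6  90.7]
((490.7742919921875, 313.82769775390625), (170.21640014648438, 70.17938232421875), 5.601632595062256)
```

View pics/w2.png

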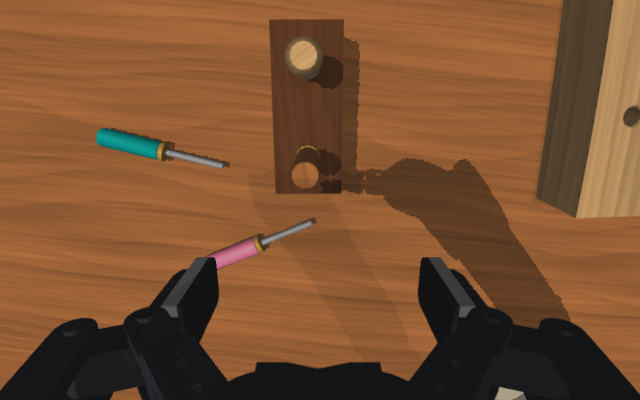

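The decoys now lie on the bench, at (240,250) and (150,145). The true rod handle top is at (305,175) and the chisel at (303,55). Next I grasp the rod.

```bash
python3 - <<'E'
from h import *
delta([446.5,308.8,200],0.098)
E
```

```text
at [437.  296.9 320.3] [ 3.141 -0.     0.097] t 3.85 | xyz [10.6, -11.0, 120.3] ang [0.001, -0.0, -0.001]
```

```bash
python3 -m creep '[{"jaw":1,"xyz":[11,-11,60],"angular":[0,0,0]},{"jaw":1,"xyz":[11,-11,120],"angular":[0,0,0]},{"jaw":1,"xyz":[11,-11,120],"angular":[0,0,0]},{"jaw":1,"xyz":[11,-11,120],"angular":[0,0,0]}]'
python3 - <<'E'
from h import *
delta([446.5,308.8,145],0.098)
im,d=viewer.get_image('wrist'); cv2.imwrite('pics/w3.png',im[:,:,::-1])
for r in silhouettes('wrist','rod')[:3]:
    P,u,v=cloud('wrist',d,r['pixels']); zt=np.percentile(P[:,2],95);Q=P[abs(P[:,2]-zt)<3]
    print(round(r['score'],2),r['xy'],'ztop',round(zt,1),'mid',np.round((Q.min(0)+Q.max(0))/2,1),np.round(np.ptp(Q,0),1))
delta([446.5,308.8,145],0.098)
E
```

```text
clock: 4.35
eef_pos: [447.4, 310.9, 202.1]
tool_rot: [-3.14, -0.002, 0.099]
force: [0.7, 0.6, 0.4]
width: 85.3
gripper_force: 0.0
at [447.4 310.9 202.1] [-3.14e+00 -2.00e-03  9.90e-02] t 4.35 | xyz [-1.2, 2.1, 57.1] ang [-0.001, -0.002, 0.001]
0.97 [243.2, 303.8] ztop 25.6 mid [295.5 385.1  24.9] [43.  54.6  4.6]
0.71 [97.0, 176.1] ztop 26.0 mid [427.2 529.3  25.2] [27.1 84.7  4.5]
0.58 [323.3, 234.2] ztop 176.9 mid [447.4 308.3 176. ] [22.5 22.5  4.2]
at [447.7 311.4 203. ] [-3.139 -0.004  0.099] t 4.45 | xyz [-1.8, 2.6, 58.0] ang [-0.003, -0.004, 0.001]
```

```bash
python3 -m creep '[{"jaw":1,"xyz":[-0.5,2.8,20],"angular":[0,0.003,0]},{"jaw":1,"xyz":[-0.5,2.8,58],"angular":[0,0.003,0]},{"jaw":1,"xyz":[-0.5,2.8,58],"angular":[0,0.003,0]},{"jaw":1,"xyz":[-0.5,2.8,58],"angular":[0,0.003,0]},{"jaw":-1,"xyz":[-0.5,2.8,58],"angular":[0,0.003,0]},{"jaw":-1,"xyz":[-0.5,2.8,58],"angular":[0,0.003,0]},{"jaw":-1,"xyz":[-0.5,2.8,58],"angular":[0,0.003,0]},{"jaw":-1,"xyz":[-0.5,2.8,58],"angular":[0,0.003,0]},{"jaw":-1,"xyz":[-0.5,2.8,58],"angular":[0,0.003,0]},{"jaw":-1,"xyz":[-0.5,2.8,58],"angular":[0,0.003,0]}]'
```

```text
clock: 5.7
eef_pos: [446.1, 307.8, 142.7]
tool_rot: [-3.141, -0.003, 0.1]
force: [-0.8, -0.5, 5.7]
width: 22.8
gripper_force: 58.5
```

```bash
python3 -m creep '[{"jaw":-1,"xyz":[0,0,-50],"angular":[0,0,0]},{"jaw":-1,"xyz":[0,0,-100],"angular":[0,0,0]},{"jaw":-1,"xyz":[0,0,-130],"angular":[0,0,0]},{"jaw":-1,"xyz":[0,0,-130],"angular":[0,0,0]}]'
python3 - <<'E'
from h import *
im,d=viewer.get_image('wrist'); im,d=viewer.get_image('wrist')
delta([522,-40.7,250],0.1)
E
```

```text
clock: 6.2
eef_pos: [446.5, 308.5, 274.1]
tool_rot: [-3.139, -0.007, 0.1]
force: [0.2, 0.5, -1.5]
width: 22.4
gripper_force: 59.4
at [444.9 307.2 271.2] [ 3.141e+00 -1.000e-03  1.000e-01] t 6.3 | xyz [42.0, 353.8, 21.6] ang [0.001, -0.001, -0.0]
```

```bash
python3 -m creep '[{"jaw":-1,"xyz":[42,353.5,20],"angular":[0,0,0]},{"jaw":-1,"xyz":[42,353.5,20],"angular":[0,0,0]},{"jaw":-1,"xyz":[42,353.5,20],"angular":[0,0,0]},{"jaw":-1,"xyz":[42,353.5,20],"angular":[0,0,0]},{"jaw":-1,"xyz":[42,353.5,20],"angular":[0,0,0]},{"jaw":-1,"xyz":[42,353.5,20],"angular":[0,0,0]},{"jaw":-1,"xyz":[42,353.5,20],"angular":[0,0,0]},{"jaw":-1,"xyz":[42,353.5,20],"angular":[0,0,0]},{"jaw":-1,"xyz":[42,353.5,20],"angular":[0,0,0]}]'
python3 - <<'E'
from h import *
im,d=viewer.get_image('wrist')
delta([522,-40.7,250],0.1)
im,d=viewer.get_image('wrist');cv2.imwrite('pics/w4.png',im[:,:,::-1])
delta([522,-40.7,250],0.1)
im,d=viewer.get_image('side')
cv2.imwrite('pics/s4.png',cv2.resize(im[130:260,250:400,::-1],None,fx=4,fy=4))
cv2.imwrite('pics/w4c.png',np.hstack([im[:0,:1,::-1]]) if 0 else im[:,:,::-1])
E
```

```text
clock: 7.42
eef_pos: [522.1, -38.1, 251.8]
tool_rot: [-3.141, -0.002, 0.103]
force: [-1.6, -0.5, -1.5]
width: 22.7
gripper_force: 59.4
at [522.3 -38.2 252. ] [-3.141e+00 -2.000e-03  1.030e-01] t 7.47 | xyz [-0.5, 2.5, 2.0] ang [-0.001, -0.002, 0.003]
at [522.4 -38.4 252.2] [-3.141e+00 -3.000e-03  1.020e-01] t 7.53 | xyz [-0.6, 2.2, 2.2] ang [-0.001, -0.003, 0.002]
```

View pics/w4.png

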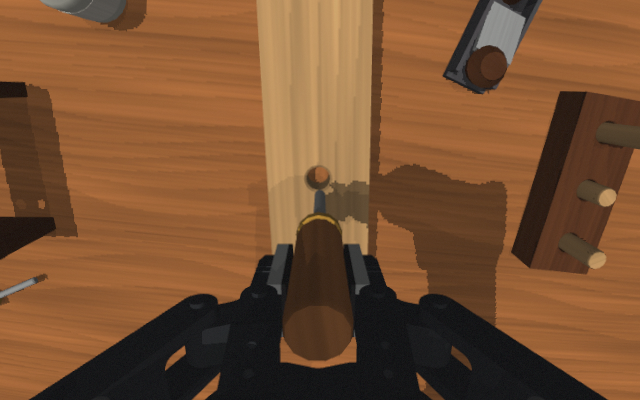

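The rod is held upright. Its tip is at about (320,190) and the bore mouth is at (318,177), roughly below it.

```bash
python3 - <<'E'
from h import *
im,d=viewer.get_image('wrist');s=ctrl.read_state()
w=np.zeros(d.shape,bool);w[155:192,300:336]=1
P,u,v=cloud('wrist',d,w)
low=(P[:,2]<76);M=np.zeros(d.shape,np.uint8);M[v[low],u[low]]=255
c=max(cv2.findContours(M,0,1)[0],key=cv2.contourArea).reshape(-1,2);c=c[c[:,1]<180]
print('bore depth-mask',circ(pixray('wrist',c,80)))
g=cv2.cvtColor(im,cv2.COLOR_RGB2GRAY)
b=((g<110)&w).astype(np.uint8);c=max(cv2.findContours(b,0,1)[0],key=cv2.contourArea).reshape(-1,2);c=c[(c[:,1]<178)];print('dark',circ(pixray('wrist',c,80)),len(c))
# rod shaft points
w[:]=0;w[185:212,305:335]=1
P,u,v=cloud('wrist',d,w);r=P[(P[:,2]>105)&(P[:,2]<190)]
print('tcp',s['eef_pos'],len(r),'zmin',r[:,2].min())
for z in range(115,200,15):
    q=r[abs(r[:,2]-z)<8]
    if len(q):print(z,np.round(q.mean(0),1),np.round(np.ptp(q,0),1),len(q))
E
```

```text
bore depth-mask (array([524.35784165, -37.30840051]), np.float64(9.796456208834844))
dark (array([526.60767769, -36.3442469 ]), np.float64(7.495141074711856)) 53
tcp [522.56484199 -38.92420433 252.46564114] 233 zmin 126.82993949465938
130 [526.1 -38.8 132.5] [ 3.7  7.4 10.2] 43
145 [526.2 -38.7 145.3] [ 3.1  7.1 15.9] 68
160 [526.2 -38.5 160.2] [ 3.7  7.2 15.7] 82
175 [526.4 -38.4 171.5] [3.3 6.9 9.2] 49
```

```bash
python3 -m creep '[{"jaw":-1,"xyz":[1.4,-1.3,20],"angular":[0,0,0]},{"jaw":-1,"xyz":[1.4,-1.3,40],"angular":[0,0,0]},{"jaw":-1,"xyz":[1.4,-1.3,50],"angular":[0,0,0]},{"jaw":-1,"xyz":[1.4,-1.3,58],"angular":[0,0,0]},{"jaw":-1,"xyz":[1.4,-1.3,60],"angular":[0,0,0]},{"jaw":-1,"xyz":[1.4,-1.3,60],"angular":[0,0,0]}]'; python3 -m creep '[{"jaw":-1,"xyz":[0,0,1.5],"angular":[0,0,0]},{"jaw":-1,"xyz":[0,0,3],"angular":[0,0,0]},{"jaw":-1,"xyz":[0,0,3],"angular":[0,0,0]}]'
```

```text
clock: 8.38
eef_pos: [524.3, -38.4, 192.7]
tool_rot: [3.141, -0.004, 0.1]
force: [0.2, 0.1, -1.2]
width: 22.6
gripper_force: 59.4
clock: 8.75
eef_pos: [524.0, -38.5, 189.5]
tool_rot: [3.142, -0.003, 0.1]
force: [0.2, -1.1, -0.6]
width: 23.1
gripper_force: 59.4
```

```bash
python3 -m creep '[{"jaw":-1,"xyz":[0,0,1.5],"angular":[0,0,0]},{"jaw":-1,"xyz":[0,0,3],"angular":[0,0,0]},{"jaw":-1,"xyz":[0,0,3],"angular":[0,0,0]}]'
```

```text
clock: 9.12
eef_pos: [524.0, -38.4, 186.3]
tool_rot: [-3.142, -0.003, 0.1]
force: [-0.6, 0.4, -1.0]
width: 22.4
gripper_force: 59.4
```

```bash
for i in 1; do python3 -m creep '[{"jaw":-1,"xyz":[0,0,1],"angular":[0,0,0]},{"jaw":-1,"xyz":[0,0,2],"angular":[0,0,0]},{"jaw":-1,"xyz":[0,0,2],"angular":[0,0,0]}]'; done; python3 -m creep '[{"jaw":-1,"xyz":[0,0,1],"angular":[0,0,0]},{"jaw":-1,"xyz":[0,0,1],"angular":[0,0,0]}]' | grep -E 'pos|force:'
```

```text
clock: 9.5
eef_pos: [524.0, -38.4, 184.4]
tool_rot: [-3.142, -0.003, 0.1]
force: [-0.7, -0.4, -2.0]
width: 22.6
gripper_force: 59.4
eef_pos: [524.0, -38.4, 183.4]
force: [0.2, -1.1, -1.2]
gripper_force: 59.4
```

```bash
python3 -m creep '[{"jaw":-1,"xyz":[0,0,1],"angular":[0,0,0]},{"jaw":-1,"xyz":[0,0,1],"angular":[0,0,0]}]' | grep -E 'pos|force:'
```

```text
eef_pos: [524.0, -38.4, 182.4]
force: [0.2, -0.3, -1.2]
gripper_force: 59.4
```

```bash
python3 -m creep '[{"jaw":-1,"xyz":[0,0,1],"angular":[0,0,0]},{"jaw":-1,"xyz":[0,0,1],"angular":[0,0,0]}]' | grep -E 'pos|force:'
```

```text
eef_pos: [524.0, -38.4, 181.4]
force: [-0.2, 0.2, -1.1]
gripper_force: 59.4
```

```bash
python3 -m creep '[{"jaw":-1,"xyz":[0,0,1],"angular":[0,0,0]},{"jaw":-1,"xyz":[0,0,1],"angular":[0,0,0]}]' | grep -E 'pos|force:'
```

```text
eef_pos: [524.3, -38.4, 180.8]
force: [-0.7, 1.2, 3.6]
gripper_force: 59.9
```

```bash
python3 -m creep '[{"jaw":-1,"xyz":[0,0,1],"angular":[0,0,0]},{"jaw":-1,"xyz":[0,0,1],"angular":[0,0,0]}]' | grep -E 'pos|force:'
```

```text
eef_pos: [524.7, -38.4, 180.6]
force: [-2.2, 0.5, 9.3]
gripper_force: 60.5
```

The rod touched bottom at TCP z of about 181, so the tip is at z of about 53.3 and the hole is about 26.7 mm deep. The depth image agrees. dowel55 will stand about 28 mm proud, while dowel70 would stand 43 mm. Now I hang the rod back.

```bash
python3 -m creep '[{"jaw":-1,"xyz":[0,0,-30],"angular":[0,0,0]},{"jaw":-1,"xyz":[0,0,-70],"angular":[0,0,0]},{"jaw":-1,"xyz":[0,0,-95],"angular":[0,0,0]},{"jaw":-1,"xyz":[0,0,-95],"angular":[0,0,0]}]'
python3 - <<'E'
from h import *
im,d=viewer.get_image('wrist');im,d=viewer.get_image('wrist')
delta([446.3,308,275],0.1)
E
```

```text
clock: 11.25
eef_pos: [524.9, -38.5, 275.9]
tool_rot: [3.141, -0.007, 0.1]
force: [-0.2, 0.5, -1.9]
width: 22.9
gripper_force: 59.7
at [523.2 -38.5 273.6] [-3.141e+00 -2.000e-03  1.000e-01] t 11.35 | xyz [-42.0, -352.4, -1.4] ang [-0.0, -0.002, -0.0]
```

```bash
python3 -m creep '[{"jaw":-1,"xyz":[-42,-352.5,0],"angular":[0,0,0]},{"jaw":-1,"xyz":[-42,-352.5,0],"angular":[0,0,0]},{"jaw":-1,"xyz":[-42,-352.5,0],"angular":[0,0,0]},{"jaw":-1,"xyz":[-42,-352.5,0],"angular":[0,0,0]},{"jaw":-1,"xyz":[-42,-352.5,0],"angular":[0,0,0]},{"jaw":-1,"xyz":[-42,-352.5,0],"angular":[0,0,0]},{"jaw":-1,"xyz":[-42,-352.5,0],"angular":[0,0,0]},{"jaw":-1,"xyz":[-42,-352.5,0],"angular":[0,0,0]},{"jaw":-1,"xyz":[-42,-352.5,0],"angular":[0,0,0]},{"jaw":-1,"xyz":[-42,-352.5,0],"angular":[0,0,0]},{"jaw":-1,"xyz":[-42,-352.5,0],"angular":[0,0,0]}]'
python3 - <<'E'
from h import *
im,d=viewer.get_image('wrist');im,d=viewer.get_image('wrist')
cv2.imwrite('pics/w5.png',im[:,:,::-1])
delta([446.3,308,275],0.1)
w=np.zeros(d.shape,bool);w[100:260,290:350]=1
P,u,v=cloud('wrist',d,w);r=P[(P[:,2]>135)&(P[:,2]<210)]
for z in range(150,210,15):
    q=r[abs(r[:,2]-z)<8]
    if len(q):print(z,np.round(q.mean(0),1),np.round(np.ptp(q,0),1),len(q))
# board and hole
w[:]=0;w[60:330,200:420]=1
P,u,v=cloud('wrist',d,w);Q=P[(abs(P[:,2]-91)<4)&(abs(P[:,0]-490)<110)&(abs(P[:,1]-312)<60)]
print(cv2.minAreaRect(Q[:,:2].astype(np.float32)),np.median(Q[:,2]))
low=(P[:,2]<80)&(np.hypot(P[:,0]-446,P[:,1]-309)<14);
if low.any():print('hole',low.sum(),np.round(P[low].mean(0),1),u[low].mean(),v[low].mean(),circ(pixray('wrist',np.c_[u[low],v[low]],90)))
E
```

```text
clock: 12.72
eef_pos: [447.2, 307.5, 274.4]
tool_rot: [3.142, -0.003, 0.099]
force: [0.5, -0.0, -1.2]
width: 22.7
gripper_force: 59.6
at [447.1 307.8 274.4] [-3.142e+00 -3.000e-03  9.900e-02] t 12.82 | xyz [-0.8, -0.3, -0.6] ang [-0.0, -0.003, -0.001]
150 [450.9 307.7 154.1] [3.2 7.4 9.3] 36
165 [450.7 307.9 164.8] [ 3.5  7.2 15.8] 73
180 [450.7 307.9 180.6] [ 3.5  7.8 15.9] 82
195 [450.7 308.  192.2] [ 3.3  7.7 11.6] 69
((476.9510192871094, 310.7397766113281), (141.3135528564453, 70.36731719970703), 5.613152027130127) 90.42266460784103
hole 37 [438.8 307.1  55.4] 318.27027027027026 176.97297297297297 (array([448.0084136 , 307.94166379]), np.float64(5.242785478720562))
```

View pics/w5.png

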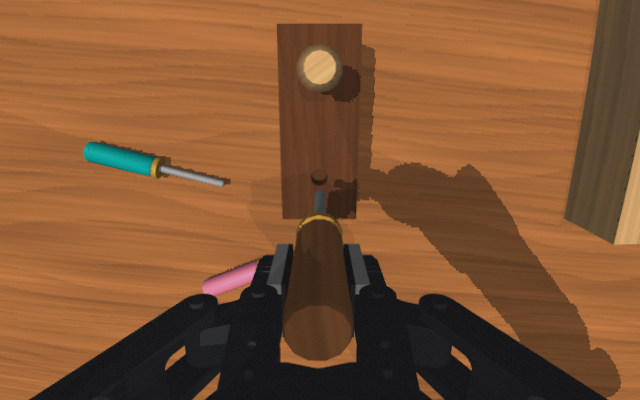

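The rod tip at (320,195) sits right by the rack hole at (319,177), so the axis is aligned. Lowering.

```bash
python3 -m creep '[{"jaw":-1,"xyz":[-0.5,0,25],"angular":[0,0.003,0]},{"jaw":-1,"xyz":[-0.5,0,45],"angular":[0,0.003,0]},{"jaw":-1,"xyz":[-0.5,0,58],"angular":[0,0.003,0]},{"jaw":-1,"xyz":[-0.5,0,70],"angular":[0,0.003,0]},{"jaw":-1,"xyz":[-0.5,0,70],"angular":[0,0.003,0]}]'
```

```text
clock: 13.45
eef_pos: [446.3, 307.8, 203.7]
tool_rot: [3.141, -0.005, 0.1]
force: [0.2, 1.0, -0.9]
width: 22.3
gripper_force: 59.6
```

No contact, so the tip is in the hole.

```bash
python3 -m creep '[{"jaw":-1,"xyz":[0,0,20],"angular":[0,0.003,0]},{"jaw":-1,"xyz":[0,0,40],"angular":[0,0.003,0]},{"jaw":-1,"xyz":[0,0,52],"angular":[0,0.003,0]},{"jaw":-1,"xyz":[0,0,58],"angular":[0,0.003,0]},{"jaw":-1,"xyz":[0,0,59],"angular":[0,0.003,0]},{"jaw":-1,"xyz":[0,0,59],"angular":[0,0.003,0]}]'
```

```text
clock: 14.2
eef_pos: [447.3, 308.4, 145.8]
tool_rot: [-3.141, -0.01, 0.1]
force: [0.7, 0.3, -1.7]
width: 22.7
gripper_force: 59.6
```

```bash
python3 -m creep '[{"jaw":-1,"xyz":[0,0,1],"angular":[0,0,0]},{"jaw":-1,"xyz":[0,0,2],"angular":[0,0,0]},{"jaw":-1,"xyz":[0,0,2],"angular":[0,0,0]},{"jaw":-1,"xyz":[0,0,2],"angular":[0,0,0]}]'
```

```text
clock: 14.7
eef_pos: [447.0, 308.1, 143.4]
tool_rot: [3.142, -0.009, 0.1]
force: [-0.1, 0.5, -1.9]
width: 22.9
gripper_force: 59.6
```

```bash
python3 -m creep '[{"jaw":-1,"xyz":[0,0,1],"angular":[0,0.008,0]},{"jaw":-1,"xyz":[0,0,1],"angular":[0,0.008,0]},{"jaw":-1,"xyz":[0,0,1],"angular":[0,0.008,0]}]'
```

```text
clock: 15.08
eef_pos: [447.3, 308.2, 142.8]
tool_rot: [-3.141, -0.018, 0.1]
force: [-0.4, -1.0, 5.9]
width: 22.4
gripper_force: 60.2
```

Collar contact; releasing.

```bash
python3 -m creep '[{"jaw":-1,"xyz":[0,0,-0.5],"angular":[0,-0.018,0]},{"jaw":0.3,"xyz":[0,0,-0.5],"angular":[0,-0.018,0]},{"jaw":1,"xyz":[0,0,-0.5],"angular":[0,-0.018,0]},{"jaw":1,"xyz":[0,0,-0.5],"angular":[0,-0.018,0]},{"jaw":1,"xyz":[0,0,-0.5],"angular":[0,-0.018,0]},{"jaw":1,"xyz":[0,0,-40],"angular":[0,-0.018,0]},{"jaw":1,"xyz":[0,0,-90],"angular":[0,-0.018,0]},{"jaw":1,"xyz":[0,0,-140],"angular":[0,-0.018,0]},{"jaw":1,"xyz":[0,0,-140],"angular":[0,-0.018,0]},{"jaw":1,"xyz":[0,0,-140],"angular":[0,-0.018,0]}]'
python3 - <<'E'
from h import *
im,d=viewer.get_image('wrist');im,d=viewer.get_image('wrist')
for r in silhouettes('wrist','rod')[:4]:
    P,u,v=cloud('wrist',d,r['pixels']); zt=np.percentile(P[:,2],95);Q=P[abs(P[:,2]-zt)<3]
    print(round(r['score'],2),r['xy'],'ztop',round(zt,1),'mid',np.round((Q.min(0)+Q.max(0))/2,1),np.round(np.ptp(Q,0),1))
delta([520,-318,280],0)
E
```

```text
clock: 16.32
eef_pos: [444.2, 307.5, 282.0]
tool_rot: [3.141, 0.002, 0.1]
force: [0.2, -0.5, 0.1]
width: 85.4
gripper_force: 0.0
0.73 [316.3, 185.2] ztop 175.6 mid [447.5 308.3 174.9] [21.9 22.2  4.6]
0.71 [133.0, 157.4] ztop 24.4 mid [426.6 528.3  24. ] [27.3 82.7  5.3]
0.68 [252.2, 265.5] ztop 24.5 mid [291.8 387.7  23.9] [46.8 62.1  4.9]
at [443.9 307.3 280.9] [3.14e+00 3.00e-03 1.00e-01] t 16.48 | xyz [13.4, 629.8, 1.8] ang [0.002, 0.003, 0.1]
```

```bash
python3 -m creep '[{"jaw":1,"xyz":[13,630,0],"angular":[0,0,0.1]},{"jaw":1,"xyz":[13,630,0],"angular":[0,0,0.1]},{"jaw":1,"xyz":[13,630,0],"angular":[0,0,0.1]},{"jaw":1,"xyz":[13,630,0],"angular":[0,0,0.1]},{"jaw":1,"xyz":[13,630,0],"angular":[0,0,0.1]},{"jaw":1,"xyz":[13,630,0],"angular":[0,0,0.1]},{"jaw":1,"xyz":[13,630,0],"angular":[0,0,0.1]},{"jaw":1,"xyz":[13,630,0],"angular":[0,0,0.1]},{"jaw":1,"xyz":[13,630,0],"angular":[0,0,0.1]},{"jaw":1,"xyz":[13,630,0],"angular":[0,0,0.1]},{"jaw":1,"xyz":[13,630,0],"angular":[0,0,0.1]},{"jaw":1,"xyz":[13,630,0],"angular":[0,0,0.1]}]'
cat > dw.py <<'E'
from h import *
for _ in range(3): im,d=viewer.get_image('wrist')
cv2.imwrite('pics/w6.png',im[:,:,::-1])
s=ctrl.read_state();P,u,v=cloud('wrist',d,np.ones(d.shape,bool))
N=(abs(P[:,0]-530)<120)&(abs(P[:,1]+318)<60)
B=P[N&(abs(P[:,2]-40)<4)];print('stand',cv2.minAreaRect(B[:,:2].astype(np.float32)))
for zt in(67,82,97):
    q=P[N&(abs(P[:,2]-zt)<2.5)]
    n,l=None,None
    for x in(470,530,588):
        k=q[abs(q[:,0]-x)<22]
        if len(k)>25: print(zt,x,len(k),np.round((k.min(0)+k.max(0))/2,1),np.round(np.ptp(k,0),1))
print('tcp',np.round(s['eef_pos'],1),s['tool_rot'])
E
python3 dw.py
```

```text
clock: 17.98
eef_pos: [519.8, -317.2, 280.8]
tool_rot: [-3.14, 0.003, -0.001]
force: [-0.4, 0.3, -0.2]
width: 85.1
gripper_force: 0.0
stand ((530.960693359375, -318.4678039550781), (70.07857513427734, 189.87109375), 88.4709701538086)
67 470 29 [ 477.9 -316.3   67. ] [ 7.4 17.6  4.9]
67 530 281 [ 531.  -318.1   67. ] [18.2 18.9  4.8]
82 470 284 [ 471.9 -316.9   82.1] [18.8 18.1  4.7]
97 588 417 [ 591.3 -319.7   97. ] [19.2 19.1  4.9]
tcp [ 520.6 -315.4  281.9] [-3.14008670e+00  1.60505293e-03  2.59857594e-03]
```

View pics/w6.png

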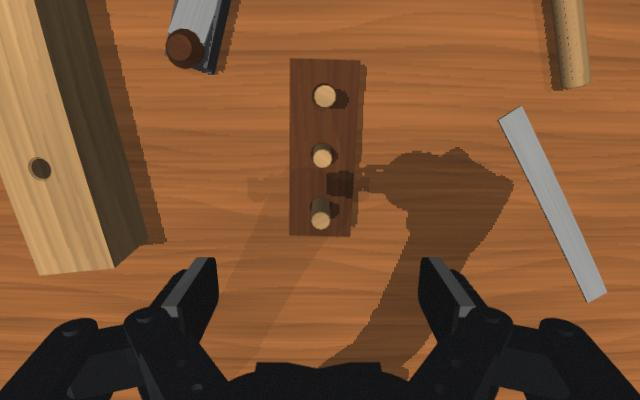

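The middle dowel at (322,157) is the 55 mm one, with the 70 mm nearer at (320,220) and the 85 mm farther at (324,96).

```bash
python3 -m creep '[{"jaw":1,"xyz":[10.5,2.5,50],"angular":[0,0,0.027]},{"jaw":1,"xyz":[10.5,2.5,100],"angular":[0,0,0.027]},{"jaw":1,"xyz":[10.5,2.5,135],"angular":[0,0,0.027]},{"jaw":1,"xyz":[10.5,2.5,135],"angular":[0,0,0.027]},{"jaw":1,"xyz":[10.5,2.5,135],"angular":[0,0,0.027]}]'; python3 dw.py;  python3 -c "
from h import *
delta([531,-318,63],-0.027)"
```

```text
clock: 18.75
eef_pos: [531.9, -319.9, 148.9]
tool_rot: [3.141, -0.001, -0.026]
force: [-0.0, 0.3, 0.5]
width: 85.5
gripper_force: 0.0
stand ((529.787109375, -318.45361328125), (70.47443389892578, 191.10325622558594), 88.5116195678711)
67 470 118 [ 475.9 -317.    67. ] [10.6 19.9  5. ]
67 530 702 [ 530.8 -318.3   66.7] [20.1 19.2  4.5]
82 470 647 [ 471.4 -316.9   81.8] [19.8 19.   4.5]
97 588 1193 [ 590.5 -319.9   97. ] [19.7 18.8  4.9]
tcp [ 531.9 -320.6  149.3] [ 3.13985398e+00 -2.24897406e-03 -2.68899866e-02]
at [ 531.9 -320.6  149.3] [ 3.14e+00 -2.00e-03 -2.70e-02] t 18.9 | xyz [-1.1, -2.7, 86.3] ang [0.002, -0.002, 0.0]
```

```bash
python3 -m creep '[{"jaw":1,"xyz":[-1,-2.3,40],"angular":[0,0,0]},{"jaw":1,"xyz":[-1,-2.3,75],"angular":[0,0,0]},{"jaw":1,"xyz":[-1,-2.3,86],"angular":[0,0,0]},{"jaw":1,"xyz":[-1,-2.3,86],"angular":[0,0,0]},{"jaw":1,"xyz":[-1,-2.3,86],"angular":[0,0,0]}]'; python3 -c "
from h import *
delta([530.8,-318.2,63],-0.027)"
```

```text
clock: 19.52
eef_pos: [530.8, -318.6, 62.9]
tool_rot: [3.14, -0.002, -0.027]
force: [-1.2, 0.8, -0.6]
width: 85.3
gripper_force: 0.0
at [ 530.8 -318.6   62.9] [ 3.14e+00 -2.00e-03 -2.70e-02] t 19.52 | xyz [0.0, -0.4, -0.1] ang [0.002, -0.002, -0.0]
```

```bash
python3 -m creep '[{"jaw":-1,"xyz":[0,0,0],"angular":[0,0,0]},{"jaw":-1,"xyz":[0,0,0],"angular":[0,0,0]},{"jaw":-1,"xyz":[0,0,0],"angular":[0,0,0]},{"jaw":-1,"xyz":[0,0,0],"angular":[0,0,0]},{"jaw":-1,"xyz":[0,0,0],"angular":[0,0,0]},{"jaw":-1,"xyz":[0,0,0],"angular":[0,0,0]}]'; python3 -m creep '[{"jaw":-1,"xyz":[0,0,-20],"angular":[0,0,0]},{"jaw":-1,"xyz":[0,0,-60],"angular":[0,0,0]},{"jaw":-1,"xyz":[0,0,-110],"angular":[0,0,0]},{"jaw":-1,"xyz":[0,0,-140],"angular":[0,0,0]},{"jaw":-1,"xyz":[0,0,-140],"angular":[0,0,0]},{"jaw":-1,"xyz":[0,0,-140],"angular":[0,0,0]}]';python3 -c "
from h import *
for _ in range(2): viewer.get_image('wrist')
delta([524,-37.5,200],0)"
```

```text
clock: 20.27
eef_pos: [529.8, -317.9, 61.6]
tool_rot: [3.141, 0.001, -0.027]
force: [0.5, 0.9, 5.0]
width: 17.9
gripper_force: 58.6
clock: 21.02
eef_pos: [529.2, -317.5, 201.1]
tool_rot: [-3.141, 0.002, -0.027]
force: [-1.0, 1.0, -0.0]
width: 18.5
gripper_force: 59.2
at [ 528.9 -317.4  200.1] [-3.14e+00  3.00e-03 -2.70e-02] t 21.12 | xyz [-12.5, -279.6, 0.5] ang [-0.001, 0.003, -0.027]
```

```bash
python3 -m creep '[{"jaw":-1,"xyz":[-12.5,-280,0],"angular":[0,0.003,0]},{"jaw":-1,"xyz":[-12.5,-280,0],"angular":[0,0.003,0]},{"jaw":-1,"xyz":[-12.5,-280,0],"angular":[0,0.003,0]},{"jaw":-1,"xyz":[-12.5,-280,0],"angular":[0,0.003,0]},{"jaw":-1,"xyz":[-12.5,-280,0],"angular":[0,0.003,0]},{"jaw":-1,"xyz":[-12.5,-280,0],"angular":[0,0.003,0]},{"jaw":-1,"xyz":[-12.5,-280,0],"angular":[0,0.003,0]},{"jaw":-1,"xyz":[-12.5,-280,0],"angular":[0,0.003,0]},{"jaw":-1,"xyz":[-12.5,-280,0],"angular":[0,0.003,0]}]'
python3 - <<'E'
from h import *
for _ in range(4): im,d=viewer.get_image('wrist')
cv2.imwrite('pics/w7.png',im[:,:,::-1]); np.savez('w7.npz',im=im,d=d)
s=ctrl.read_state();print(s['clock'],s['eef_pos'],s['tool_rot'])
P,u,v=cloud('wrist',d,np.ones(d.shape,bool))
low=(np.hypot(P[:,0]-524,P[:,1]+38)<18)&(P[:,2]<76)
print('low',low.sum(),u[low].min(),u[low].max(),v[low].min(),v[low].max(),P[low,2].min())
D=P[(np.hypot(P[:,0]-s['eef_pos'][0],P[:,1]-s['eef_pos'][1])<13)&(P[:,2]>140)&(P[:,2]<185)]
print(len(D),D[:,2].min())
for z in(155,165,175):
    q=D[abs(D[:,2]-z)<5]
    if len(q)>9:print(z,circ(q),np.round([q[:,1].min(),q[:,1].max(),q[:,0].max()],1))
E
```

```text
clock: 22.25
eef_pos: [524.8, -39.0, 201.1]
tool_rot: [3.141, -0.002, -0.029]
force: [0.1, 0.5, 0.1]
width: 18.2
gripper_force: 59.2
22.45 [524.94660574 -38.05556564 201.28839989] [ 3.14144338e+00 -2.12968433e-03 -2.80021002e-02]
low 550 304 330 184 209 51.95826038937241
872 154.44750042965026
155 (array([526.50756187, -37.90131044]), np.float64(9.709141164290273)) [-47.7 -28.2 536.5]
165 (array([526.44374436, -37.76197213]), np.float64(9.75957804222158)) [-47.4 -28.  536.5]
175 (array([526.50367286, -37.66028726]), np.float64(9.662202282738145)) [-46.8 -27.9 536.8]
```

View pics/w7.png

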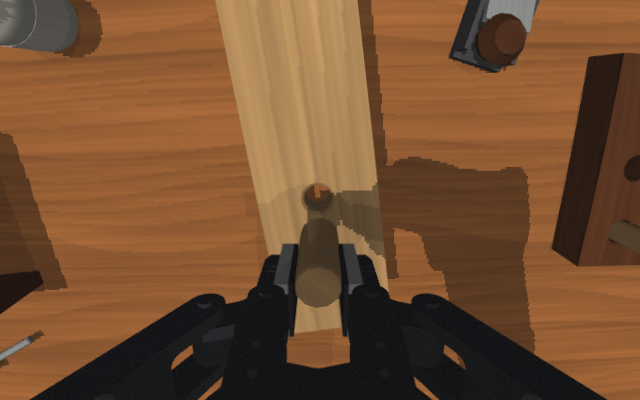

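The bore at (317,197) is fully visible, with the dowel foot just below it in the picture. I fit the bore centre against the dowel axis.

```bash
cat > bore.py <<'E'
from h import *
def bore(d,im):
  for th in(78,77,76,74):
    P,u,v=cloud('wrist',d,np.ones(d.shape,bool))
    low=(np.hypot(P[:,0]-524,P[:,1]+38)<18)&(P[:,2]<th)
    R=pixray('wrist',np.c_[u[low],v[low]],min(th,78)); 
    M=np.zeros(d.shape,np.uint8);M[v[low],u[low]]=1
    c=max(cv2.findContours(M,0,1)[0],key=cv2.contourArea).reshape(-1,2)
    cc=circ(pixray('wrist',c,min(th,78)))
    print(th,low.sum(),'centroid',np.round(R.mean(0)[:2],1),'req',round(np.sqrt(low.sum())*0,1),'mid',np.round((R.min(0)+R.max(0))[:2]/2,1),'ext',np.round(np.ptp(R,0)[:2],1),'circ',np.round(cc[0],1),round(cc[1],1))
if __name__=='__main__':
  f=np.load('w7.npz');bore(f['d'],f['im'])
  s=ctrl.read_state();print(s['eef_pos'])
E
python3 bore.py
```

```text
78 586 centroid [523.9 -36.9] req 0.0 mid [523.6 -36.8] ext [20.4 21.1] circ [523.8 -36.9] 10.1
77 561 centroid [523.6 -36.9] req 0.0 mid [523.7 -36.5] ext [19.8 20.2] circ [523.6 -36.9] 9.9
76 550 centroid [523.5 -36.9] req 0.0 mid [523.4 -36.8] ext [19.8 19.7] circ [523.4 -36.9] 9.9
74 522 centroid [523.3 -36.8] req 0.0 mid [523.2 -36.8] ext [19.2 19.9] circ [523.2 -36.8] 9.7
[524.94660574 -38.05556564 201.28839989]
```

```bash
python3 -m creep '[{"jaw":-1,"xyz":[-2.7,-0.9,20],"angular":[0,0,0]},{"jaw":-1,"xyz":[-2.7,-0.9,45],"angular":[0,0,0]},{"jaw":-1,"xyz":[-2.7,-0.9,45],"angular":[0,0,0]},{"jaw":-1,"xyz":[-2.7,-0.9,45],"angular":[0,0,0]}]'
python3 - <<'E'
from h import *
from bore import bore
for _ in range(2): im,d=viewer.get_image('wrist')
s=ctrl.read_state();e=s['eef_pos'];print(s['clock'],e,s['tool_rot'],s['force'])
P,u,v=cloud('wrist',d,np.ones(d.shape,bool))
for z in(e[2]-43,e[2]-33,e[2]-25):
    q=P[(np.hypot(P[:,0]-e[0],P[:,1]-e[1])<14)&(abs(P[:,2]-z)<5)]
    if len(q)>9:print(round(z),circ(q),np.round([q[:,1].min(),q[:,1].max(),q[:,0].max()],1))
bore(d,im); cv2.imwrite('pics/w8.png',im[:,:,::-1])
E
```

```text
clock: 22.95
eef_pos: [522.8, -36.8, 156.9]
tool_rot: [3.141, -0.003, -0.027]
force: [0.6, -0.5, -0.8]
width: 18.1
gripper_force: 59.2
23.05 [523.09187967 -36.76713366 157.2421971 ] [ 3.14143372 -0.00390585 -0.02729824] [-0.147254    0.02976283 -0.89738148]
114 (array([524.73533862, -36.56123112]), np.float64(9.721532673118608)) [-46.2 -26.9 534.9]
124 (array([524.70576966, -36.41997846]), np.float64(9.725847386923869)) [-45.9 -26.6 535. ]
132 (array([524.70504969, -36.34117466]), np.float64(9.70111262500103)) [-45.5 -26.6 535. ]
78 551 centroid [526.5 -37.3] req 0.0 mid [525.8 -36.6] ext [15.5 20.8] circ [525.2 -37.3] 8.7
77 538 centroid [526.3 -37.2] req 0.0 mid [525.8 -36.9] ext [14.9 20.2] circ [525.1 -37.1] 8.6
76 534 centroid [526.  -37.2] req 0.0 mid [525.5 -36.9] ext [14.9 20.2] circ [525.  -37.1] 8.6
74 525 centroid [525.4 -37.2] req 0.0 mid [524.8 -36.9] ext [15.1 20.4] circ [524.4 -37.1] 8.5
```

```bash
python3 -m creep '[{"jaw":-1,"xyz":[-1,0.3,12],"angular":[0,0,0]},{"jaw":-1,"xyz":[-1,0.3,24],"angular":[0,0,0]},{"jaw":-1,"xyz":[-1,0.3,28],"angular":[0,0,0]},{"jaw":-1,"xyz":[-1,0.3,29],"angular":[0,0,0]},{"jaw":-1,"xyz":[-1,0.3,29],"angular":[0,0,0]}]'; python3 -m creep '[{"jaw":-1,"xyz":[0,0,1.5],"angular":[0,0,0]},{"jaw":-1,"xyz":[0,0,3],"angular":[0,0,0]},{"jaw":-1,"xyz":[0,0,3],"angular":[0,0,0]}]'
```

```text
clock: 23.68
eef_pos: [521.4, -37.0, 127.2]
tool_rot: [3.141, -0.002, -0.027]
force: [-0.2, 0.8, 0.3]
width: 18.3
gripper_force: 59.3
clock: 24.05
eef_pos: [521.5, -37.0, 124.3]
tool_rot: [3.141, -0.002, -0.027]
force: [-0.1, 0.1, -0.5]
width: 18.2
gripper_force: 59.2
```

```bash
python3 -m creep '[{"jaw":-1,"xyz":[0,0,1.5],"angular":[0,0,0]},{"jaw":-1,"xyz":[0,0,3],"angular":[0,0,0]},{"jaw":-1,"xyz":[0,0,3],"angular":[0,0,0]}]'
```

```text
clock: 24.42
eef_pos: [521.5, -37.0, 121.2]
tool_rot: [3.141, -0.002, -0.027]
force: [1.2, -0.1, -1.6]
width: 18.2
gripper_force: 59.2
```

```bash
python3 -m creep '[{"jaw":-1,"xyz":[0,0,1],"angular":[0,0,0]},{"jaw":-1,"xyz":[0,0,2],"angular":[0,0,0]},{"jaw":-1,"xyz":[0,0,2],"angular":[0,0,0]}]'
```

```text
clock: 24.8
eef_pos: [521.8, -37.2, 119.5]
tool_rot: [3.141, -0.003, -0.027]
force: [0.1, -0.5, 2.2]
width: 18.0
gripper_force: 59.5
```

```bash
python3 -m creep '[{"jaw":-1,"xyz":[0,0,1],"angular":[0,0,0]},{"jaw":-1,"xyz":[0,0,2],"angular":[0,0,0]},{"jaw":-1,"xyz":[0,0,3],"angular":[0,0,0]},{"jaw":-1,"xyz":[0,0,3],"angular":[0,0,0]}]'
```

```text
clock: 25.3
eef_pos: [522.0, -37.1, 116.9]
tool_rot: [3.141, -0.003, -0.027]
force: [-0.3, -0.9, 6.7]
width: 17.7
gripper_force: 60.2
```

```bash
python3 -m creep '[{"jaw":-1,"xyz":[0,0,1],"angular":[0,0,0]},{"jaw":-1,"xyz":[0,0,2],"angular":[0,0,0]},{"jaw":-1,"xyz":[0,0,3],"angular":[0,0,0]},{"jaw":-1,"xyz":[0,0,3],"angular":[0,0,0]}]'
```

```text
clock: 25.8
eef_pos: [522.1, -37.0, 114.0]
tool_rot: [3.141, -0.004, -0.027]
force: [0.4, -1.0, 8.6]
width: 17.9
gripper_force: 60.3
```

```bash
python3 -m creep '[{"jaw":-1,"xyz":[0,0,1],"angular":[0,0,0]},{"jaw":-1,"xyz":[0,0,2],"angular":[0,0,0]},{"jaw":-1,"xyz":[0,0,3],"angular":[0,0,0]},{"jaw":-1,"xyz":[0,0,4],"angular":[0,0,0]},{"jaw":-1,"xyz":[0,0,4],"angular":[0,0,0]}]'
```

```text
clock: 26.42
eef_pos: [522.1, -37.0, 110.0]
tool_rot: [3.141, -0.004, -0.027]
force: [-0.3, 0.1, 9.1]
width: 17.9
gripper_force: 60.3
```

```bash
python3 -m creep '[{"jaw":-1,"xyz":[0,0,1],"angular":[0,0,0]},{"jaw":-1,"xyz":[0,0,2],"angular":[0,0,0]},{"jaw":-1,"xyz":[0,0,3],"angular":[0,0,0]},{"jaw":-1,"xyz":[0,0,3],"angular":[0,0,0]}]'
```

```text
clock: 26.92
eef_pos: [522.1, -37.0, 107.1]
tool_rot: [3.141, -0.004, -0.027]
force: [0.0, -0.5, 9.3]
width: 17.9
gripper_force: 60.3
```

```bash
python3 -m creep '[{"jaw":-1,"xyz":[0,0,1],"angular":[0,0,0]},{"jaw":-1,"xyz":[0,0,2],"angular":[0,0,0]},{"jaw":-1,"xyz":[0,0,2],"angular":[0,0,0]}]'
```

```text
clock: 27.3
eef_pos: [522.1, -37.0, 105.1]
tool_rot: [3.141, -0.004, -0.027]
force: [-0.5, -0.6, 9.0]
width: 18.2
gripper_force: 60.3
```

Foot at about 55.4; the bottom should be about 2 mm further. I go in 1 mm steps.

```bash
python3 -m creep '[{"jaw":-1,"xyz":[0,0,1],"angular":[0,0,0]},{"jaw":-1,"xyz":[0,0,1],"angular":[0,0,0]}]' | grep -E 'pos|force:'
```

```text
eef_pos: [522.1, -37.1, 104.1]
force: [-0.4, -0.6, 9.6]
gripper_force: 60.3
```

```bash
python3 -m creep '[{"jaw":-1,"xyz":[0,0,1],"angular":[0,0,0]},{"jaw":-1,"xyz":[0,0,1],"angular":[0,0,0]}]' | grep -E 'pos|force:'
```

```text
eef_pos: [522.1, -37.1, 103.1]
force: [-0.5, -0.4, 9.8]
gripper_force: 60.3
```

```bash
python3 -m creep '[{"jaw":-1,"xyz":[0,0,0.6],"angular":[0,0,0]},{"jaw":-1,"xyz":[0,0,0.6],"angular":[0,0,0]}]' | grep -E 'pos|force:'
```

```text
eef_pos: [522.2, -37.1, 102.8]
force: [-0.9, -1.4, 12.8]
gripper_force: 60.6
```

```bash
python3 -m creep '[{"jaw":-1,"xyz":[0,0,0.6],"angular":[0,0,0]},{"jaw":-1,"xyz":[0,0,0.6],"angular":[0,0,0]}]' | grep -E 'pos|force:'
```

```text
eef_pos: [522.3, -37.1, 102.8]
force: [-1.1, -1.4, 17.3]
gripper_force: 61.2
```

```bash
python3 -m creep '[{"jaw":-1,"xyz":[0,0,0.4],"angular":[0,0,0]},{"jaw":-1,"xyz":[0,0,0.4],"angular":[0,0,0]}]' | grep -E 'pos|force:'
```

```text
eef_pos: [522.4, -37.1, 102.7]
force: [-2.2, 0.2, 20.2]
gripper_force: 61.6
```

Seated at the predicted depth with about 20 N. Easing off, releasing and retreating.

```bash
python3 -m creep '[{"jaw":-1,"xyz":[0,0,-0.8],"angular":[0,0,0]},{"jaw":0,"xyz":[0,0,-0.8],"angular":[0,0,0]},{"jaw":1,"xyz":[0,0,-0.8],"angular":[0,0,0]},{"jaw":1,"xyz":[0,0,-0.8],"angular":[0,0,0]},{"jaw":1,"xyz":[0,0,-0.8],"angular":[0,0,0]},{"jaw":1,"xyz":[0,0,-50],"angular":[0,0,0]},{"jaw":1,"xyz":[0,0,-110],"angular":[0,0,0]},{"jaw":1,"xyz":[-10,0,-170],"angular":[0,0,0]},{"jaw":1,"xyz":[-10,0,-170],"angular":[0,0,0]},{"jaw":1,"xyz":[-10,0,-170],"angular":[0,0,0]}]'
python3 - <<'E'
from h import *
for _ in range(3): im,d=viewer.get_image('wrist')
cv2.imwrite('pics/w9.png',im[:,:,::-1])
P,u,v=cloud('wrist',d,np.ones(d.shape,bool))
q=P[(np.hypot(P[:,0]-523.5,P[:,1]+37)<14)]
t=q[q[:,2]>100];r=P[(np.hypot(P[:,0]-523.5,P[:,1]+37)>20)&(np.hypot(P[:,0]-523.5,P[:,1]+37)<30)]
print('dowel top z',np.median(t[:,2]),'mid',(t.min(0)+t.max(0))/2,'leg',np.median(r[:,2]),len(t))
im,d=viewer.get_image('side');cv2.imwrite('pics/s9.png',im[:,:,::-1])
E
```

```text
clock: 29.8
eef_pos: [510.6, -36.6, 270.4]
tool_rot: [3.142, -0.002, -0.027]
force: [-0.2, 0.5, -0.9]
width: 84.9
gripper_force: 0.0
dowel top z 330.01705075750647 mid [523.74608698 -36.92186022 221.30644715] leg 332.9484941157448 4702
```

View pics/s9.png

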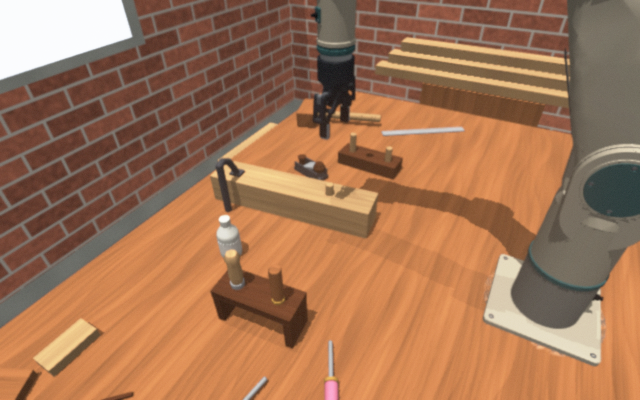

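The side view shows the dowel standing in the leg at (328,190), the rod back in the rack at (277,285) and everything else in place. I check the dowel's height and then hand in.

```bash
python3 - <<'E'
from h import *
im,d=viewer.get_image('wrist');P,u,v=cloud('wrist',d,np.ones(d.shape,bool))
h=np.hypot(P[:,0]-523.5,P[:,1]+37)
t=P[(h<12)&(P[:,2]>98)&(P[:,2]<125)];r=P[(h>18)&(h<30)&(P[:,2]<95)]
p=np.percentile(t[:,2],90)-np.median(r[:,2]);print('proud',p,len(t))
if 24<p<32: print(ctrl.finish_job())
E
```

```text
proud 28.95683128388147 438
the job is handed in; nothing more can be done
None
```

The job is handed in at about 30 s on the robot's clock: the hole sounded about 27 mm deep, the rod is back in its place, and the 55 mm dowel is pressed home standing about 28 mm proud, with at most about 10 N on the rod and 20 N on the dowel.

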